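# Check that a trolley brake lever stops short of its bar

### The arm

A 6-joint arm with a two-finger parallel gripper is mounted at the origin on the work surface. World frame = base frame: x ahead of the robot, y to its left, z up, the work surface at z = 0. Lengths are in m, angles in degrees, forces in N, time in s.
With the tool pointing down it reaches from about 0.3 to 0.875 m from the base axis. Payload 6.4 kg.
Tool frame: the origin (TCP) lies on the centre line of the jaws, within the pads' length; the fingertips stand 25 mm ahead of it and the grasp point (between the pads) lies 6 mm ahead of it; z points along the fingers, y is the direction in which the jaws open and shut (so a half turn about z gives the same grasp; the last joint's range is limited). The gripper opens to 85 mm and grips with 20 to 120 N. Pads are 22 mm wide; open, the fingers measure 114 mm over their backs; the gripper's body (76 mm by 85 mm) begins 54 mm behind the grasp point. The pads swing forward as they close: fully open they stand 13 mm farther back than shut.
Start: joints at [-76.965, 10.359, 92.074, -0, 77.567, -11.82], TCP at [0.242, -0.522, 0.256] pointing down, gripper open.
Joint ranges: [-171.53, 171.53], [-51.25, 118.39], [17.06, 147.69], [-65.23, 245.23], [0, 150.52], [-178.68, 178.68]. Speed limits (degrees/s): [147.25, 147.25, 172.46, 180, 180, 180].

### API

Orientations are given as [roll, pitch, yaw] about the fixed x, y, z axes, in that order (R = Rz(yaw) Ry(pitch) Rx(roll)).
In Python, from bench import robot gives the robot as it stands. The module is installed in compiled form; this text tells all that it offers.
- The arm moves only by the tool arm_command, never from a script. Its argument "rows" is a list of rows, each an object of numbers: "wx", "wy", "wz": the turn, a rotation vector about the tool's x, y, z in degrees; "x", "y", "z": the shift along the tool's x, y, z in cm; "jaw": the finger opening in cm, from 0 to 8.54. A call has 1 to 10 rows; each row shifts and turns the commanded pose from where the row before left it, along the tool's axes as they then stand; what a row does not reach is not made up. A row lasts 1/8 s, in which the tool goes at most 62.5 mm and 10.7 degrees, less where a joint would pass 70% of its speed; a pose out of reach is approached as far as the arm can. A call is refused whole if a number of a shift passes 6.25 or a number of a turn 10.7, either way. A call with a gripper value outside its range is refused whole. The fingers move at their own pace and stop on an object; "grip_force" is the grip in N (left out, the last holds). Time passes only in rows, so rows that do not move let the fingers close. It gives the time, the measured TCP pose, the force and the opening at its end, in the units of the state.
- robot.sense(): the state, without advancing time (a new reading comes with each control period).
- robot.read_camera(name): name is "scene" or "top" or "wrist"; returns a dict with "frame" (384x512x3 uint8, red, green, blue), "fx", "fy", "cx", "cy" (pixels), "view" (4x4, takes a point from world to camera coordinates). Camera axes: x right, y up, looking along -z (the intrinsics and any distortion apply to the point x, -y, -z); pixel columns grow to the right and rows downward; lengths in m; the calibration is good to about 2 mm. A picture is of the moment at which its call begins. There is no depth.
- robot.job_done(): hands the job in, once; it reports no verdict.
The state is a dict: "time_s": time; "q": joint angles; "dq": joint speeds; "effort": joint torques, N m; "ee_pos": TCP position; "tool_rot": TCP orientation; "contact_force": force on the tool from outside, world axes, zero at the start; "moment": the same for the moment, N m; "finger_gap": opening from 0.0 (shut) to 1.0 (fully open).
Only numpy, scipy, OpenCV 4.12 (cv2) and the standard library are available. Lean on these libraries where they do the work, as an engineer would, in place of code of your own. Each camera call takes 0.05 s, during which the arm holds its last target.

### The job

The brake handle of the sample trolley is on the bench in the stand with the red lever. With the outside of the closed fingers press the red lever in towards its bar until it comes up against its stop, let it spring right back out, then press it in to its stop once more and finish while still holding it there, so that the gap left to the bar can be gauged. Press firmly but do not force it, grip nothing, keep the fingers off the bar, and leave the blue lever and the things on the bench as they are.

Things in the scene. Friction and masses are not known exactly. Their poses are not given: they have to be found in the camera images.
- red_stand: Fixed stand with the red lever: grey base plate 120 x 230 x 12 mm, two posts at y = +100 and -100 mm and a bar; 139 mm high. Origin under the plate's centre; x from the lever side to the bar (the way the lever is pressed), y along the bar to the lever's hinge end, z up. All is free on the lever's -x side above the plate. Red and blue stands may be in each other's places.
- red_hinge (a point): Centre of the red lever's vertical hinge pin, fixed, at x = -16, y = +80, z = 120 mm in the stand's frame. Let out, the blade runs from here to its free end at x = -52, y = -47 mm (stand's frame).
- red_bar: The fixed bar (hand grip) of the red stand, 28 mm in diameter, 166 mm of black rubber between the posts, lying along the stand's y; origin at its middle (stand's x = +20 mm), 120 mm above the bench. Not to be touched.
- red_push (a point): The point on the outer (-x) face of the red lever's blade at which to press it, 110 mm from the hinge pin measured along the bar and 17 mm from the free end; it moves with the lever. The blade is 12 mm thick and 20 mm high, its middle 120 mm above the bench. Pressing in moves this point about 31 mm, mainly along the stand's +x.
- red_lever (a joint): Angle of the red lever in rad: 0 = let out (about 50 mm clear between its free end and the bar), 0.28 = against its fixed stop (still 14 mm clear of the bar). A spring returns it: about 2 N at red_push to start it moving, 7 N to bring it to the stop; there it stops hard.
- blue_stand: A stand of the same shape and frame as red_stand, but with a blue lever; fixed to the bench. Not part of the job.
- blue_lever (a joint): Angle of the blue lever in rad, 0 = let out; it is to stay so.
- stain_bottle: Small amber reagent bottle, 48 mm in diameter and 100 mm high, standing loose near the stands; origin under its centre.
- slide_box: Green slide box with white lid, 92 x 102 x 35 mm, loose, between the stands; origin under its centre.
- marker: Marker pen, blue with black cap, 13 x 133 x 13 mm, lying loose along its own y, on the robot's side of the stands; origin under its middle.

How it is judged:
By the outcome, as a careful person would: the job done as asked, in the order asked, and still so for the second after the job is handed in, while the arm keeps its last pose, push and grip.
It also fails if it takes over 45 s, if anything falls off the work surface, if the arm or the gripper's body presses on something with over 40 N, if the wrist force passes 120 N, or if a joint passes its speed limit or range.

## Working session

There is one attempt and no reset: what is moved stays moved. The work goes in short steps, Python scripts to look and compute and a tool call to move; the robot and the scene stay as the last step left them, time stands still between calls to the robot, and variables do not carry over. Pictures are saved under pics/ and viewed, and the job is handed in when it is done.

Besides the shell and the picture viewer there is one more tool, called after "Call:" as name([rows], argument=value, ...), one row to a line, values as JSON. arm_command: Moves the arm, as the interface text tells. Its arguments: {"type":"object","properties":{"rows":{"type":"array","items":{"type":"object","properties":{"wx":{"type":"number"},"wy":{"type":"number"},"wz":{"type":"number"},"x":{"type":"number"},"y":{"type":"number"},"z":{"type":"number"},"jaw":{"type":"number"}}}},"grip_force":{"type":"number"}},"required":["rows"]}

```bash
mkdir -p pics
cat > h.py <<'E'
import numpy as np,cv2
from bench import robot
def snap(n,tag):
    d=robot.read_camera(n); f=d["frame"]; cv2.imwrite(f"pics/{tag}.png",cv2.cvtColor(f,cv2.COLOR_RGB2BGR))
    np.savez(f"pics/{tag}.npz",**{k:np.array(v) for k,v in d.items()}); return d
def load(tag): return dict(np.load(f"pics/{tag}.npz"))
def ray(d,u,v,z):
    V=np.array(d["view"]);R=V[:3,:3];c=-R.T@V[:3,3]
    r=R.T@np.array([(u-d["cx"])/d["fx"],-(v-d["cy"])/d["fy"],-1.]); return c+r*(z-c[2])/r[2]
def proj(d,p):
    V=np.array(d["view"]);q=V[:3,:3]@np.array(p)+V[:3,3]
    return d["cx"]+d["fx"]*q[0]/-q[2], d["cy"]-d["fy"]*q[1]/-q[2]
E
python3 - <<'E'
from h import *
for n in("scene","top","wrist"):
    d=snap(n,n+"0"); print(n,[k for k in d],d["fx"],d["cx"],d["cy"])
print(robot.sense())
E
```

```text
scene ['frame', 'fx', 'fy', 'cx', 'cy', 'view'] 480.7267279177922 257.50926777024017 189.7873803572353
top ['frame', 'fx', 'fy', 'cx', 'cy', 'view'] 369.13458422897764 260.5395224361811 194.78233992508837
wrist ['frame', 'fx', 'fy', 'cx', 'cy', 'view'] 299.86550351059753 251.38190177016986 196.9581083956224
{'time_s': 0.15, 'q': array([-7.69658100e+01,  1.03928216e+01,  9.21184432e+01,  1.96096426e-04,
        7.75665484e+01, -1.18186615e+01]), 'dq': array([ 0.0632383 , -0.04610045, -0.25188134,  0.04993707,  0.10986515,
       -0.06475044]), 'effort': array([ 9.17277393e-04, -4.45261967e+01, -3.51689386e+01, -3.06458287e-04,
        5.88256109e-03, -2.37208235e-05]), 'ee_pos': array([ 0.24160779, -0.52135265,  0.25558459]), 'tool_rot': array([-1.79923876e+02, -1.61246890e-02,  2.48527984e+01]), 'contact_force': array([ 0.40037472,  0.23123135, -0.12367486]), 'moment': array([ 0.0725577 , -0.02140975, -0.04074949]), 'finger_gap': 1.0004015632027587}
```

View pics/scene0.png

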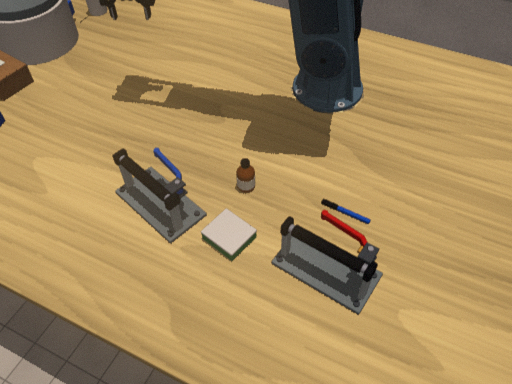

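View pics/top0.png

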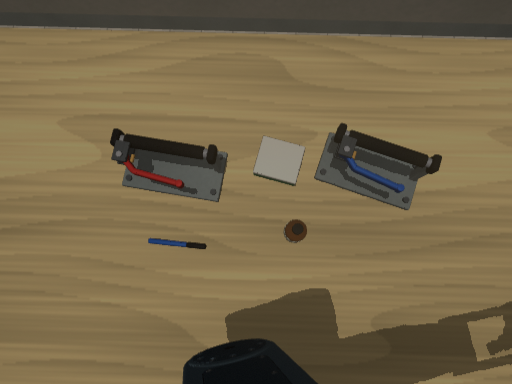

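Run:
```python
from h import *
im=cv2.imread("pics/top0.png")[115:215,95:245]; cv2.imwrite("pics/top0c.png",cv2.resize(im,None,fx=5.3,fy=5.3,interpolation=cv2.INTER_CUBIC))
im=cv2.imread("pics/scene0.png")[190:315,260:395]; cv2.imwrite("pics/scene0c.png",cv2.resize(im,None,fx=4.8,fy=4.8,interpolation=cv2.INTER_CUBIC))
```

```text
(no output)
```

View pics/top0c.png

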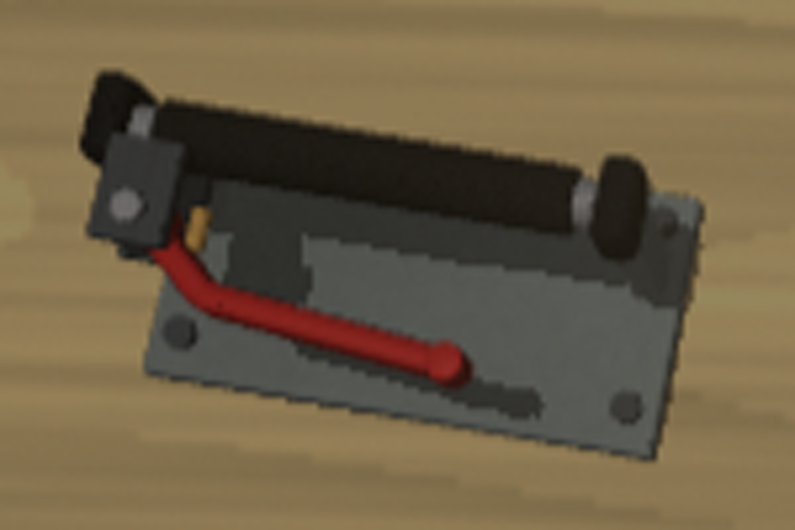

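View pics/scene0c.png

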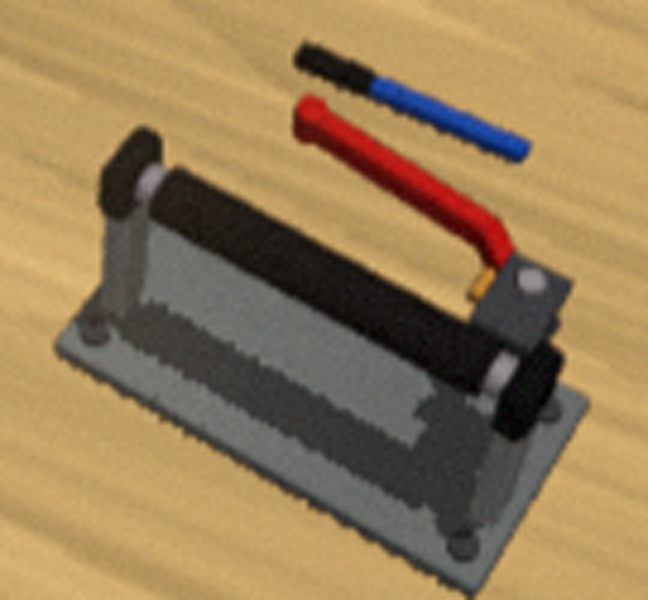

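```bash
cat > fit.py <<'E'
from h import *
from scipy.optimize import least_squares
T=load("top0");S=load("scene0")
t=lambda a,b:(95+(a+.5)/5.3-.5,115+(b+.5)/5.3-.5)
s=lambda a,b:(260+(a+.5)/4.8-.5,190+(b+.5)/4.8-.5)
P=[(T,(-.06,.115,.012),t(148,370)),(T,(-.06,-.115,.012),t(652,455)),(T,(.06,-.115,.012),t(703,203)),
(T,(-.016,.08,.139),t(125,205)),
(S,(.06,.115,.012),s(474,585)),(S,(-.06,.115,.012),s(590,405)),(S,(.06,-.115,.012),s(57,345)),
(S,(-.016,.08,.139),s(532,280))]
def W(p,x):
    c,sn=np.cos(p[2]),np.sin(p[2]); return np.array([p[0]+c*x[0]-sn*x[1],p[1]+sn*x[0]+c*x[1],x[2]])
def res(p): return np.concatenate([np.subtract(proj(d,W(p,x)),uv) for d,x,uv in P])
if __name__=="__main__":
    r=least_squares(res,[.6,.2,0]); print(r.x,np.degrees(r.x[2])); print(r.fun.reshape(-1,2).round(2))
    for i in (0,1,2): print(ray(T,*P[i][2],.012).round(4))
    for i in (4,5,6): print(ray(S,*P[i][2],.012).round(4))
    p=r.x
    for n,x in dict(hinge=(-.016,.08,.12),free=(-.052,-.047,.12)).items(): print(n,W(p,x).round(4),np.array(proj(T,W(p,x))).round(1),np.array(proj(S,W(p,x))).round(1))
    print("tip meas", ray(T,*t(462,365),.12), ray(S,*s(305,118),.12))
E
python3 fit.py
```

```text
[ 0.61341042  0.23459329 -0.14444467] -8.276070161855813
[[-1.58  0.37]
 [ 0.1   0.97]
 [ 0.15 -0.83]
 [ 1.13  0.73]
 [ 0.44  1.69]
 [ 0.5  -1.4 ]
 [-1.12 -0.66]
 [-0.41  1.35]]
[0.5716 0.3534 0.012 ]
[0.5398 0.1298 0.012 ]
[0.6542 0.1124 0.012 ]
[0.686  0.3376 0.012 ]
[0.5746 0.3571 0.012 ]
[0.6567 0.1153 0.012 ]
hinge [0.6091 0.3161 0.12  ] [122.8 156.6] [368.5 254.1]
free [0.5552 0.1956 0.12  ] [179.4 183.8] [324.2 214.9]
tip meas [0.55591663 0.19086388 0.12      ] [0.55443903 0.19283965 0.12      ]
```

Run:
```python
from fit import *
p=least_squares(res,[.6,.2,0]).x
c,s_=np.cos(p[2]),np.sin(p[2])
def inv(w): d=np.array(w[:2])-p[:2]; return np.array([c*d[0]+s_*d[1],-s_*d[0]+c*d[1]])*1000
for n,w in dict(bendT=ray(T,*t(210,298),.125),tipT=ray(T,*t(450,360),.125),bendS=ray(S,*s(485,228),.125),tipS=ray(S,*s(312,112),.125),barT1=ray(T,*t(160,132),.134),barT2=ray(T,*t(580,198),.134)).items(): print(n,inv(w).round(1))
for x in [(-.1,-.03,.2),(-.0525,-.03,.12),(-.025,-.03,.12)]: print(x,W(p,x).round(4))
```

```text
bendT [-42.3  48. ]
tipT [-50.3 -47.9]
bendS [-41.4  47.9]
tipS [-53.7 -47.4]
barT1 [16.8 78.4]
barT2 [ 18.5 -86. ]
(-0.1, -0.03, 0.2) [0.5101 0.2193 0.2   ]
(-0.0525, -0.03, 0.12) [0.5571 0.2125 0.12  ]
(-0.025, -0.03, 0.12) [0.5844 0.2085 0.12  ]
```

Call:
arm_command([
  {"wz": -9.5,"jaw": 0},
  {"wz": -9.5,"jaw": 0},
  {"wz": -9.5,"jaw": 0},
  {"wz": -9.5,"jaw": 0},
  {"wz": -9.5,"jaw": 0},
  {"wz": -9.4,"jaw": 0},
  {"jaw": 0},
], grip_force=20)

```text
$.rows[0]: bad value
```

Call:
arm_command([
  {"wx": 0.0,"wy": 0.0,"wz": -9.5,"x": 0.0,"y": 0.0,"z": 0.0,"jaw": 0.0},
], grip_force=20)

```text
time_s: 0.28
ee_pos: [0.2416, -0.5215, 0.2558]
tool_rot: [-180.0, -0.0, 34.6]
contact_force: [0.5, -0.4, 0.2]
finger_gap: 0.817
```

Call:
arm_command([
  {"wx": 0,"wy": 0,"wz": -10.4,"x": 0,"y": 0,"z": 0,"jaw": 0},
  {"wx": 0,"wy": 0,"wz": -10.4,"x": 0,"y": 0,"z": 0,"jaw": 0},
  {"wx": 0,"wy": 0,"wz": -10.4,"x": 0,"y": 0,"z": 0,"jaw": 0},
  {"wx": 0,"wy": 0,"wz": -10.4,"x": 0,"y": 0,"z": 0,"jaw": 0},
  {"wx": 0,"wy": 0,"wz": 0,"x": 0,"y": 0,"z": 0,"jaw": 0},
])

```text
time_s: 0.9
ee_pos: [0.2417, -0.5215, 0.256]
tool_rot: [-180.0, -0.0, 75.9]
contact_force: [-0.5, 0.7, -0.3]
finger_gap: -0.002
```

Run:
```python
from h import *
s=robot.sense(); a=np.radians(s["tool_rot"][2]); d=np.array([.505,.22])-s["ee_pos"][:2]
print(s["ee_pos"],s["tool_rot"],s["finger_gap"],s["q"]);print("tool x,y",np.cos(a)*d[0]+np.sin(a)*d[1],np.sin(a)*d[0]-np.cos(a)*d[1])
```

```text
[ 0.24165483 -0.52153605  0.2559552 ] [-1.79982956e+02 -3.72036863e-02  7.58580891e+01] -0.0016547482605388832 [-7.69662103e+01  1.03742220e+01  9.20961675e+01  1.87349197e-03
  7.75704915e+01 -6.28247088e+01]
tool x,y 0.78340437940865 0.07418876368437094
```

Call:
arm_command([
  {"wx": 0,"wy": 0,"wz": 0,"x": 3.9,"y": 0.4,"z": 0,"jaw": 0},
  {"wx": 0,"wy": 0,"wz": 0,"x": 3.9,"y": 0.4,"z": 0,"jaw": 0},
  {"wx": 0,"wy": 0,"wz": 0,"x": 3.9,"y": 0.4,"z": 0,"jaw": 0},
  {"wx": 0,"wy": 0,"wz": 0,"x": 3.9,"y": 0.4,"z": 0,"jaw": 0},
  {"wx": 0,"wy": 0,"wz": 0,"x": 3.9,"y": 0.4,"z": 0,"jaw": 0},
  {"wx": 0,"wy": 0,"wz": 0,"x": 3.9,"y": 0.4,"z": 0,"jaw": 0},
  {"wx": 0,"wy": 0,"wz": 0,"x": 3.9,"y": 0.4,"z": 0,"jaw": 0},
  {"wx": 0,"wy": 0,"wz": 0,"x": 3.9,"y": 0.4,"z": 0,"jaw": 0},
  {"wx": 0,"wy": 0,"wz": 0,"x": 3.9,"y": 0.4,"z": 0,"jaw": 0},
  {"wx": 0,"wy": 0,"wz": 0,"x": 3.9,"y": 0.4,"z": 0,"jaw": 0},
])

```text
time_s: 2.15
ee_pos: [0.3754, -0.1519, 0.2564]
tool_rot: [180.0, 0.0, 75.7]
contact_force: [0.9, -0.2, -0.5]
finger_gap: -0.001
```

Call:
arm_command([
  {"wx": 0,"wy": 0,"wz": 0,"x": 3.9,"y": 0.4,"z": 0,"jaw": 0},
  {"wx": 0,"wy": 0,"wz": 0,"x": 3.9,"y": 0.4,"z": 0,"jaw": 0},
  {"wx": 0,"wy": 0,"wz": 0,"x": 3.9,"y": 0.4,"z": 0,"jaw": 0},
  {"wx": 0,"wy": 0,"wz": 0,"x": 3.9,"y": 0.4,"z": 0,"jaw": 0},
  {"wx": 0,"wy": 0,"wz": 0,"x": 3.9,"y": 0.4,"z": 0,"jaw": 0},
  {"wx": 0,"wy": 0,"wz": 0,"x": 3.9,"y": 0.4,"z": 0,"jaw": 0},
  {"wx": 0,"wy": 0,"wz": 0,"x": 3.9,"y": 0.4,"z": 0,"jaw": 0},
  {"wx": 0,"wy": 0,"wz": 0,"x": 3.9,"y": 0.4,"z": 0,"jaw": 0},
  {"wx": 0,"wy": 0,"wz": 0,"x": 3.9,"y": 0.4,"z": 0,"jaw": 0},
  {"wx": 0,"wy": 0,"wz": 0,"x": 0,"y": 0,"z": 0,"jaw": 0},
])

```text
time_s: 3.4
ee_pos: [0.4954, 0.1806, 0.256]
tool_rot: [-180.0, -0.0, 75.9]
contact_force: [-0.0, -0.5, -0.9]
finger_gap: 0.001
```

Run:
```python
from h import *
s=robot.sense(); a=np.radians(s["tool_rot"][2]); d=np.array([.508,.22])-s["ee_pos"][:2]
print(s["ee_pos"],s["tool_rot"]);print("tool x,y",np.cos(a)*d[0]+np.sin(a)*d[1],np.sin(a)*d[0]-np.cos(a)*d[1])
snap("wrist","wrist1");snap("top","top1")
```

```text
[0.4954382  0.18064268 0.25603566] [-1.79978412e+02 -1.65663437e-02  7.59067249e+01]
tool x,y 0.04123149638567459 0.0026001425996879067
```

View pics/wrist1.png

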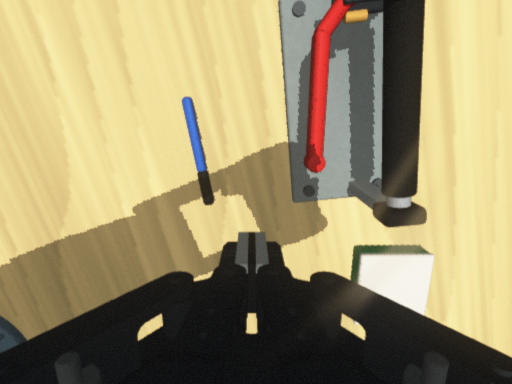

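Run:
```python
from h import *
d=load("wrist1")
for n,u,v,z in [("tip top",316,160,.13),("blade outer",311,120,.12),("blade outer up",315,60,.12),("bar outer end low",382,190,.12),("marker",208,200,.012),("plate corner",295,201,.012),("plate side",281,5,.012)]: print(n,ray(d,u,v,z).round(4))
s=robot.sense();print(proj(d,s["ee_pos"]), proj(d,s["ee_pos"]+[0,0,-.025]))
```

```text
tip top [0.554  0.1984 0.13  ]
blade outer [0.5579 0.2297 0.12  ]
blade outer up [0.5697 0.2734 0.12  ]
bar outer end low [0.6065 0.1568 0.12  ]
marker [0.4339 0.1591 0.012 ]
plate corner [0.5393 0.1314 0.012 ]
plate side [0.5695 0.3473 0.012 ]
(np.float64(251.28886146251622), np.float64(277.5591973080903)) (np.float64(251.3249538228538), np.float64(252.37848449976804))
```

Call:
arm_command([
  {"wx": 0,"wy": 0,"wz": 0,"x": 2.25,"y": 0.7,"z": 0,"jaw": 0},
  {"wx": 0,"wy": 0,"wz": 0,"x": 2.25,"y": 0.7,"z": 0,"jaw": 0},
  {"wx": 0,"wy": 0,"wz": 0,"x": 0,"y": 0,"z": 3.4,"jaw": 0},
  {"wx": 0,"wy": 0,"wz": 0,"x": 0,"y": 0,"z": 3.4,"jaw": 0},
  {"wx": 0,"wy": 0,"wz": 0,"x": 0,"y": 0,"z": 3.4,"jaw": 0},
  {"wx": 0,"wy": 0,"wz": 0,"x": 0,"y": 0,"z": 3.4,"jaw": 0},
  {"wx": 0,"wy": 0,"wz": 0,"x": 0,"y": 0,"z": 0,"jaw": 0},
  {"wx": 0,"wy": 0,"wz": 0,"x": 0,"y": 0,"z": 0,"jaw": 0},
])

```text
time_s: 4.5
ee_pos: [0.5206, 0.2184, 0.1217]
tool_rot: [179.9, -0.0, 75.9]
contact_force: [0.2, -0.5, 0.5]
finger_gap: -0.002
```

Run:
```python
from h import *
snap("wrist","wrist2");snap("scene","scene2");d=snap("top","top2")
im=cv2.imread("pics/top2.png")[115:235,95:245]; cv2.imwrite("pics/top2c.png",cv2.resize(im,None,fx=5,fy=5,interpolation=cv2.INTER_CUBIC))
im=cv2.imread("pics/scene2.png")[190:315,260:395]; cv2.imwrite("pics/scene2c.png",cv2.resize(im,None,fx=4.8,fy=4.8,interpolation=cv2.INTER_CUBIC))
```

```text
(no output)
```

View pics/wrist2.png

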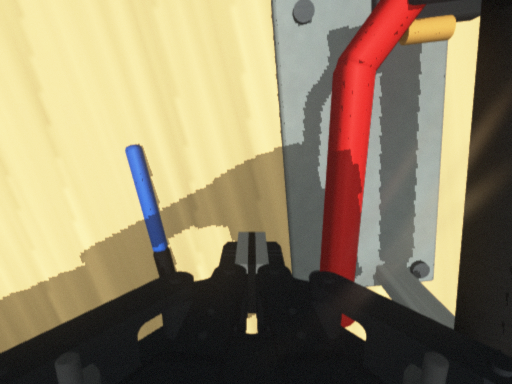

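View pics/scene2c.png

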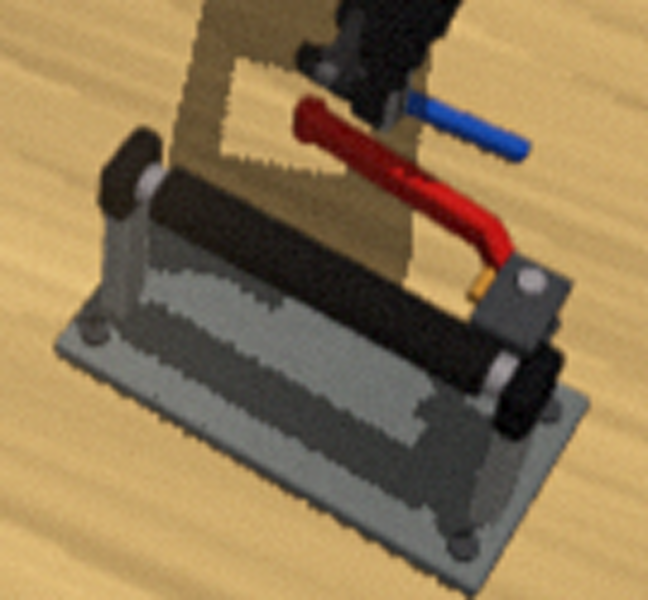

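Run:
```python
from h import *
d=load("wrist2");V=d["view"];c=-V[:3,:3].T@V[:3,3];s=robot.sense();print(c-s["ee_pos"],V[2,:3])
im=cv2.imread("pics/wrist2.png")[215:384,130:380]; cv2.imwrite("pics/wrist2c.png",np.clip(cv2.resize(im,None,fx=3.2,fy=3.2,interpolation=cv2.INTER_CUBIC).astype(float)*2,0,255).astype(np.uint8))
im=cv2.imread("pics/scene2.png")[100:255,270:395]; cv2.imwrite("pics/scene2d.png",np.clip(cv2.resize(im,None,fx=3.8,fy=3.8,interpolation=cv2.INTER_CUBIC).astype(float)*2.5,0,255).astype(np.uint8))
```

```text
[0.01558166 0.06396387 0.11671793] [0.06271781 0.25483375 0.96494883]
```

View pics/wrist2c.png

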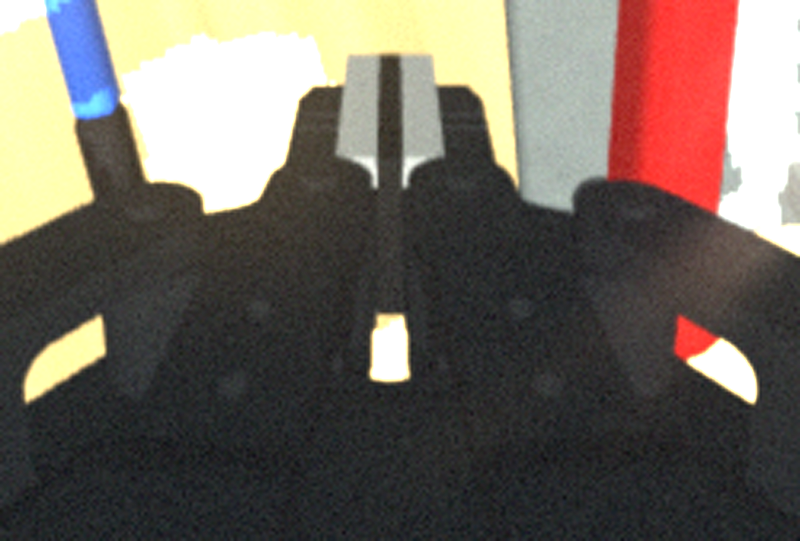

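View pics/scene2d.png

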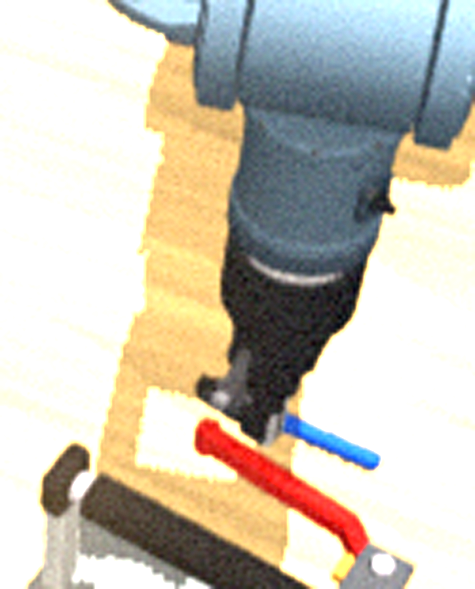

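Call:
arm_command([
  {"wx": 0,"wy": 0,"wz": 0,"x": 0,"y": 0,"z": -0.6,"jaw": 0},
  {"wx": 0,"wy": 0,"wz": 0,"x": 0,"y": 0.7,"z": 0,"jaw": 0},
  {"wx": 0,"wy": 0,"wz": 0,"x": 0,"y": 0.5,"z": 0,"jaw": 0},
  {"wx": 0,"wy": 0,"wz": 0,"x": 0,"y": 0,"z": 0,"jaw": 0},
])

```text
time_s: 5.15
ee_pos: [0.5319, 0.2158, 0.1262]
tool_rot: [180.0, 0.0, 75.9]
contact_force: [-0.3, 0.0, 0.4]
finger_gap: 0.001
```

Call:
arm_command([
  {"wx": 0,"wy": 0,"wz": 0,"x": 0,"y": 0.3,"z": 0,"jaw": 0},
  {"wx": 0,"wy": 0,"wz": 0,"x": 0,"y": 0,"z": 0,"jaw": 0},
])

```text
time_s: 5.4
ee_pos: [0.5344, 0.2152, 0.1261]
tool_rot: [-180.0, 0.0, 75.9]
contact_force: [-0.3, 0.6, -0.0]
finger_gap: -0.004
```

Call:
arm_command([
  {"wx": 0,"wy": 0,"wz": 0,"x": 0,"y": 0.3,"z": 0,"jaw": 0},
  {"wx": 0,"wy": 0,"wz": 0,"x": 0,"y": 0,"z": 0,"jaw": 0},
])

```text
time_s: 5.65
ee_pos: [0.5375, 0.2145, 0.1263]
tool_rot: [180.0, -0.0, 75.9]
contact_force: [-0.1, 0.7, -0.5]
finger_gap: -0.005
```

Call:
arm_command([
  {"wx": 0,"wy": 0,"wz": 0,"x": 0,"y": 0.3,"z": 0,"jaw": 0},
  {"wx": 0,"wy": 0,"wz": 0,"x": 0,"y": 0,"z": 0,"jaw": 0},
])

```text
time_s: 5.9
ee_pos: [0.5397, 0.2136, 0.1261]
tool_rot: [-179.9, 0.0, 76.0]
contact_force: [-3.2, -1.1, 1.3]
finger_gap: -0.002
```

Call:
arm_command([
  {"wx": 0,"wy": 0,"wz": -2,"x": -0.1,"y": 0.4,"z": 0,"jaw": 0},
  {"wx": 0,"wy": 0,"wz": -2,"x": -0.11,"y": 0.4,"z": 0,"jaw": 0},
  {"wx": 0,"wy": 0,"wz": -2,"x": -0.13,"y": 0.4,"z": 0,"jaw": 0},
  {"wx": 0,"wy": 0,"wz": -2,"x": -0.14,"y": 0.4,"z": 0,"jaw": 0},
  {"wx": 0,"wy": 0,"wz": 0,"x": 0,"y": 0,"z": 0,"jaw": 0},
])

```text
time_s: 6.52
ee_pos: [0.554, 0.2057, 0.1259]
tool_rot: [-179.9, 0.1, 84.0]
contact_force: [-5.6, -1.8, 3.3]
finger_gap: -0.003
```

Call:
arm_command([
  {"wx": 0,"wy": 0,"wz": -2,"x": -0.15,"y": 0.4,"z": 0,"jaw": 0},
  {"wx": 0,"wy": 0,"wz": -2,"x": -0.16,"y": 0.4,"z": 0,"jaw": 0},
  {"wx": 0,"wy": 0,"wz": 0,"x": 0,"y": 0,"z": 0,"jaw": 0},
])

```text
time_s: 6.9
ee_pos: [0.5615, 0.2023, 0.1259]
tool_rot: [-179.8, 0.0, 88.0]
contact_force: [-5.6, -1.2, 3.5]
finger_gap: 0.002
```

Run:
```python
from h import *
print(robot.sense()["contact_force"])
snap("wrist","wrist3");d=snap("top","top3")
im=cv2.imread("pics/top3.png")[115:235,95:245]; cv2.imwrite("pics/top3c.png",cv2.resize(im,None,fx=5,fy=5,interpolation=cv2.INTER_CUBIC))
```

```text
[-5.56882139 -1.18385756  3.51400152]
```

View pics/wrist3.png

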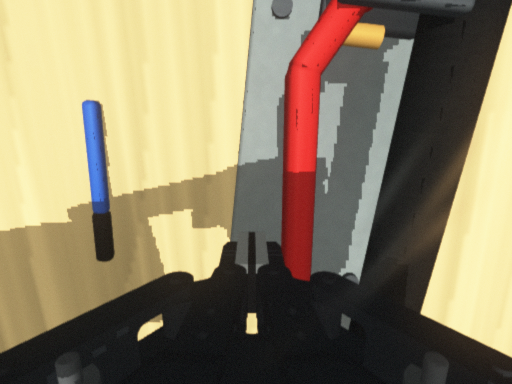

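View pics/top3c.png

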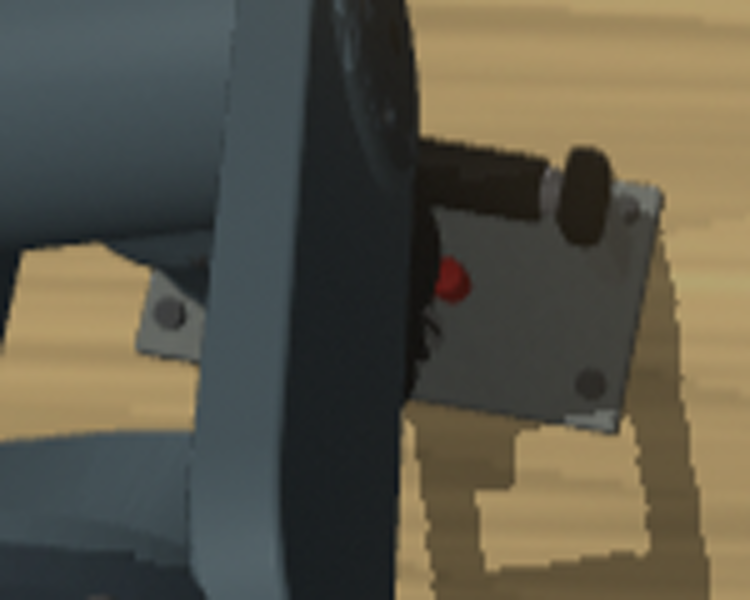

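Call:
arm_command([
  {"wx": 0,"wy": 0,"wz": -2,"x": -0.18,"y": 0.4,"z": 0,"jaw": 0},
  {"wx": 0,"wy": 0,"wz": 0,"x": 0,"y": 0,"z": 0,"jaw": 0},
])

```text
time_s: 7.25
ee_pos: [0.5654, 0.2008, 0.1259]
tool_rot: [-179.8, -0.0, 90.0]
contact_force: [-6.9, 1.4, 2.0]
finger_gap: -0.001
```

Call:
arm_command([
  {"wx": 0,"wy": 0,"wz": -1,"x": -0.1,"y": 0.2,"z": 0,"jaw": 0},
  {"wx": 0,"wy": 0,"wz": 0,"x": 0,"y": 0,"z": 0,"jaw": 0},
])

```text
time_s: 7.5
ee_pos: [0.5672, 0.2001, 0.1259]
tool_rot: [-179.8, -0.1, 91.0]
contact_force: [-6.3, 2.4, 2.6]
finger_gap: -0.003
```

Call:
arm_command([
  {"wx": 0,"wy": 0,"wz": -1,"x": -0.1,"y": 0.2,"z": 0,"jaw": 0},
  {"wx": 0,"wy": 0,"wz": 0,"x": 0,"y": 0,"z": 0,"jaw": 0},
])

```text
time_s: 7.75
ee_pos: [0.5688, 0.1994, 0.1259]
tool_rot: [-179.8, -0.1, 92.0]
contact_force: [-7.4, 4.0, 3.1]
finger_gap: -0.002
```

Call:
arm_command([
  {"wx": 0,"wy": 0,"wz": 0,"x": 0,"y": 0.1,"z": 0,"jaw": 0},
  {"wx": 0,"wy": 0,"wz": 0,"x": 0,"y": 0,"z": 0,"jaw": 0},
])

```text
time_s: 8.0
ee_pos: [0.5691, 0.1994, 0.1258]
tool_rot: [-179.7, -0.1, 92.0]
contact_force: [-11.7, 3.1, 6.7]
finger_gap: -0.004
```

Call:
arm_command([
  {"wx": 0,"wy": 0,"wz": 0,"x": 0,"y": 0.1,"z": 0,"jaw": 0},
  {"wx": 0,"wy": 0,"wz": 0,"x": 0,"y": 0,"z": 0,"jaw": 0},
])

```text
time_s: 8.25
ee_pos: [0.5693, 0.1994, 0.1258]
tool_rot: [-179.6, -0.0, 92.0]
contact_force: [-13.3, 2.1, 8.4]
finger_gap: -0.001
```

Run:
```python
from h import *
print(robot.sense()["contact_force"],robot.sense()["ee_pos"])
snap("wrist","wrist4");d=snap("scene","scene4")
im=cv2.imread("pics/scene4.png")[190:315,260:395]; cv2.imwrite("pics/scene4c.png",cv2.resize(im,None,fx=4.8,fy=4.8,interpolation=cv2.INTER_CUBIC))
```

```text
[-13.31864073   2.08591169   8.39203802] [0.56928739 0.19942108 0.12577353]
```

View pics/wrist4.png

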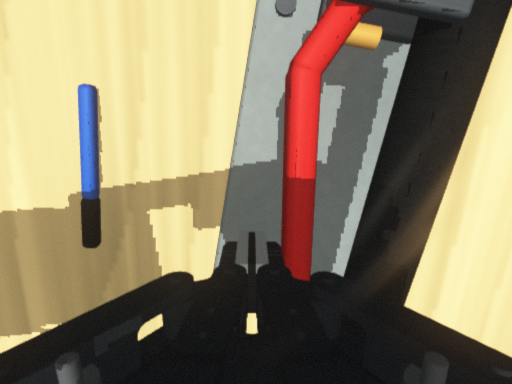

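View pics/scene4c.png

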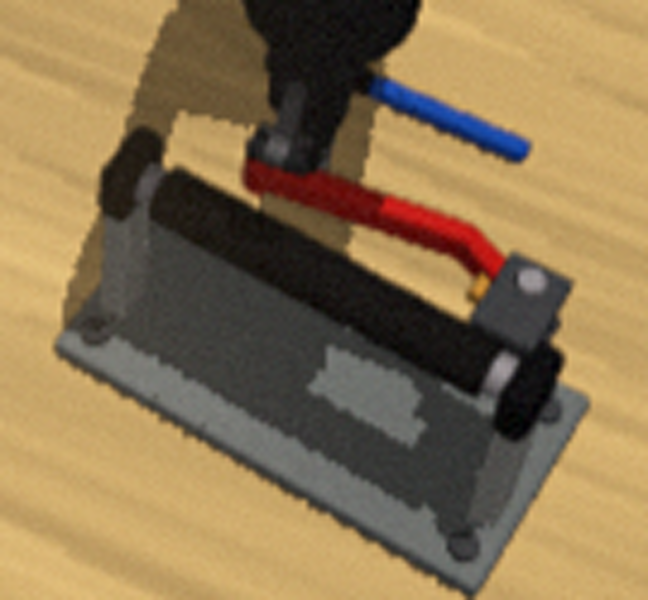

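Run:
```python
from fit import *
p=least_squares(res,[.6,.2,0]).x
def rot(x,a):
    r=np.array(x)-[-.016,.08]; return np.array([-.016+np.cos(a)*r[0]-np.sin(a)*r[1],.08+np.sin(a)*r[0]+np.cos(a)*r[1]])
d=load("scene4")
for a in(0,.2,.24,.26,.28,.3):
    q=rot((-.052,-.047),a); b=rot((-.042,.048),a)
    f=lambda x:np.array([(proj(d,W(p,(*x,.125)))[0]-260)*4.8,(proj(d,W(p,(*x,.125)))[1]-190)*4.8]).round(0)
    print(a,f(q),f(b))
w=load("wrist4")
print("outer corner end etc")
for u,v in((297,277),(290,75)):print(ray(w,u,v,.125))
```

```text
0 [309. 113.] [484. 225.]
0.2 [272. 146.] [468. 231.]
0.24 [266. 154.] [465. 233.]
0.26 [262. 158.] [463. 234.]
0.28 [259. 162.] [462. 234.]
0.3 [257. 166.] [460. 235.]
outer corner end etc
[0.58943215 0.19804478 0.125     ]
[0.58065594 0.28063502 0.125     ]
```

Call:
arm_command([
  {"wx": 0,"wy": 0,"wz": 0,"x": 0,"y": 0.1,"z": 0,"jaw": 0},
  {"wx": 0,"wy": 0,"wz": 0,"x": 0,"y": 0,"z": 0,"jaw": 0},
  {"wx": 0,"wy": 0,"wz": 0,"x": 0,"y": 0,"z": 0,"jaw": 0},
])

```text
time_s: 8.72
ee_pos: [0.5696, 0.1994, 0.1258]
tool_rot: [-179.5, -0.0, 92.0]
contact_force: [-17.0, 1.4, 11.1]
finger_gap: -0.002
```

Call:
arm_command([
  {"wx": 0,"wy": 0,"wz": 0,"x": 0,"y": -0.3,"z": 0,"jaw": 0},
  {"wx": 0,"wy": 0,"wz": 2,"x": 0.2,"y": -0.4,"z": 0,"jaw": 0},
  {"wx": 0,"wy": 0,"wz": 2,"x": 0.18,"y": -0.4,"z": 0,"jaw": 0},
  {"wx": 0,"wy": 0,"wz": 2,"x": 0.16,"y": -0.4,"z": 0,"jaw": 0},
  {"wx": 0,"wy": 0,"wz": 2,"x": 0.15,"y": -0.4,"z": 0,"jaw": 0},
  {"wx": 0,"wy": 0,"wz": 2,"x": 0.14,"y": -0.4,"z": 0,"jaw": 0},
  {"wx": 0,"wy": 0,"wz": 2,"x": 0.13,"y": -0.4,"z": 0,"jaw": 0},
  {"wx": 0,"wy": 0,"wz": 2,"x": 0.11,"y": -0.4,"z": 0,"jaw": 0},
  {"wx": 0,"wy": 0,"wz": 2,"x": 0.1,"y": -0.4,"z": 0,"jaw": 0},
  {"wx": 0,"wy": 0,"wz": 0,"x": 0,"y": -0.8,"z": 0,"jaw": 0},
])

```text
time_s: 9.98
ee_pos: [0.532, 0.2149, 0.1264]
tool_rot: [179.9, -0.0, 76.0]
contact_force: [0.4, 0.4, 0.2]
finger_gap: -0.002
```

Call:
arm_command([
  {"wx": 0,"wy": 0,"wz": 0,"x": 0,"y": -0.8,"z": 0,"jaw": 0},
  {"wx": 0,"wy": 0,"wz": 0,"x": 0,"y": 0,"z": 0,"jaw": 0},
  {"wx": 0,"wy": 0,"wz": 0,"x": 0,"y": 0,"z": 0,"jaw": 0},
  {"wx": 0,"wy": 0,"wz": 0,"x": 0,"y": 0,"z": 0,"jaw": 0},
  {"wx": 0,"wy": 0,"wz": 0,"x": 0,"y": 0,"z": 0,"jaw": 0},
])

```text
time_s: 10.6
ee_pos: [0.5243, 0.2166, 0.1263]
tool_rot: [180.0, -0.0, 75.9]
contact_force: [0.0, -0.5, 0.3]
finger_gap: -0.003
```

Run:
```python
from h import *
print(robot.sense()["contact_force"],robot.sense()["ee_pos"])
snap("wrist","wrist5");d=snap("scene","scene5")
im=cv2.imread("pics/scene5.png")[190:315,260:395]; cv2.imwrite("pics/scene5c.png",cv2.resize(im,None,fx=4.8,fy=4.8,interpolation=cv2.INTER_CUBIC))
```

```text
[ 0.000533   -0.49329621  0.27021759] [0.52430418 0.21656388 0.12629357]
```

View pics/scene5c.png

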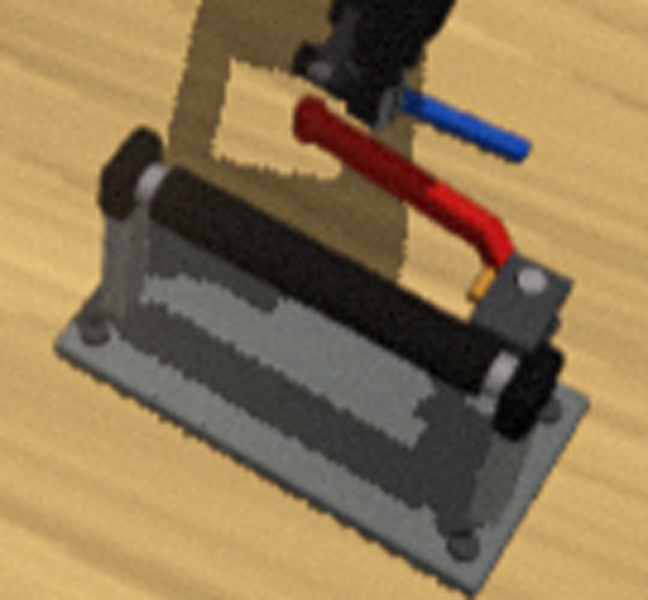

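View pics/wrist5.png

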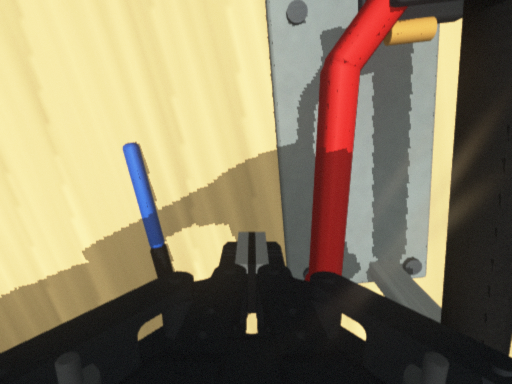

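Call:
arm_command([
  {"wx": 0,"wy": 0,"wz": 0,"x": 0,"y": 0.8,"z": 0,"jaw": 0},
  {"wx": 0,"wy": 0,"wz": 0,"x": 0,"y": 0.8,"z": 0,"jaw": 0},
  {"wx": 0,"wy": 0,"wz": -2,"x": -0.1,"y": 0.4,"z": 0,"jaw": 0},
  {"wx": 0,"wy": 0,"wz": -2,"x": -0.11,"y": 0.4,"z": 0,"jaw": 0},
  {"wx": 0,"wy": 0,"wz": -2,"x": -0.13,"y": 0.4,"z": 0,"jaw": 0},
  {"wx": 0,"wy": 0,"wz": -2,"x": -0.14,"y": 0.4,"z": 0,"jaw": 0},
  {"wx": 0,"wy": 0,"wz": -2,"x": -0.15,"y": 0.4,"z": 0,"jaw": 0},
  {"wx": 0,"wy": 0,"wz": -2,"x": -0.16,"y": 0.4,"z": 0,"jaw": 0},
  {"wx": 0,"wy": 0,"wz": 0,"x": 0,"y": 0,"z": 0,"jaw": 0},
])

```text
time_s: 11.82
ee_pos: [0.5616, 0.2012, 0.126]
tool_rot: [-179.8, -0.0, 88.0]
contact_force: [-5.2, 1.4, 4.3]
finger_gap: 0.001
```

Call:
arm_command([
  {"wx": 0,"wy": 0,"wz": -2,"x": -0.18,"y": 0.4,"z": 0,"jaw": 0},
  {"wx": 0,"wy": 0,"wz": -1,"x": -0.1,"y": 0.2,"z": 0,"jaw": 0},
  {"wx": 0,"wy": 0,"wz": 0,"x": 0,"y": 0,"z": 0,"jaw": 0},
])

```text
time_s: 12.2
ee_pos: [0.5672, 0.1989, 0.1259]
tool_rot: [-179.8, -0.1, 91.0]
contact_force: [-5.6, 3.7, 2.8]
finger_gap: 0.0
```

Call:
arm_command([
  {"wx": 0,"wy": 0,"wz": -1,"x": -0.1,"y": 0.2,"z": 0,"jaw": 0},
  {"wx": 0,"wy": 0,"wz": 0,"x": 0,"y": 0,"z": 0,"jaw": 0},
])

```text
time_s: 12.45
ee_pos: [0.5688, 0.1981, 0.1258]
tool_rot: [-179.8, -0.1, 92.0]
contact_force: [-6.0, 4.6, 3.4]
finger_gap: -0.002
```

Call:
arm_command([
  {"wx": 0,"wy": 0,"wz": 0,"x": 0,"y": 0.2,"z": 0,"jaw": 0},
  {"wx": 0,"wy": 0,"wz": 0,"x": 0,"y": 0,"z": 0,"jaw": 0},
  {"wx": 0,"wy": 0,"wz": 0,"x": 0,"y": 0,"z": 0,"jaw": 0},
  {"wx": 0,"wy": 0,"wz": 0,"x": 0,"y": 0,"z": 0,"jaw": 0},
])

```text
time_s: 12.95
ee_pos: [0.5693, 0.1981, 0.1258]
tool_rot: [-179.6, -0.0, 92.0]
contact_force: [-13.6, 3.0, 7.5]
finger_gap: -0.001
```

Run:
```python
from h import *
snap("scene","scene6")
im=cv2.imread("pics/scene6.png")[130:315,110:395]; cv2.imwrite("pics/scene6c.png",cv2.resize(im,None,fx=2.8,fy=2.8,interpolation=cv2.INTER_CUBIC))
print(robot.sense()["contact_force"])
```

```text
[-13.62570471   2.18208872   7.72708573]
```

View pics/scene6c.png

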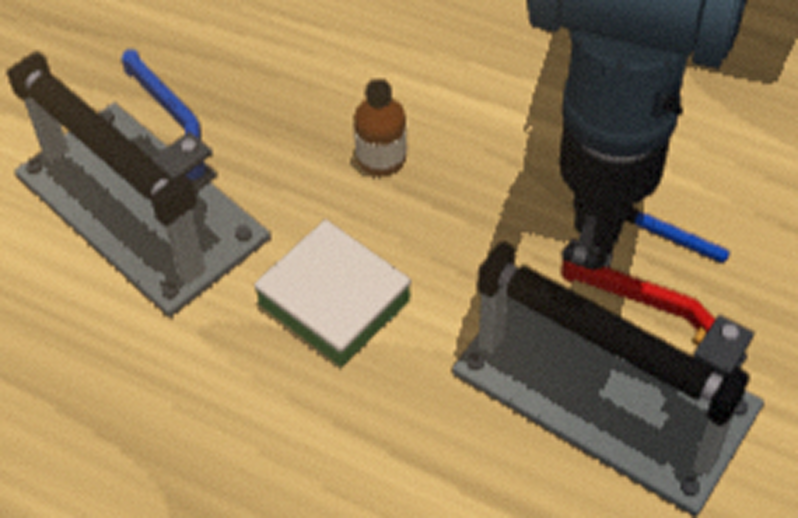

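The red lever is pressed in, with its tip at about (565,268) in the crop, and clear of the bar. The blue lever, bottle, box and marker are where they were.

```bash
python3 -c "
from bench import robot
print(robot.job_done()); s=robot.sense(); print(s['contact_force'],s['ee_pos'],s['time_s'])"
```

```text
the job is handed in; nothing more can be done
None
the job is handed in; nothing more can be done
```

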